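Dip the planter's water gauge and show it level

ROBOT

A 6-joint arm with a two-finger parallel gripper is mounted at the origin on the work surface. World frame = base frame: x ahead of the robot, y to its left, z up, the work surface at z = 0. Lengths are in m, angles in rad, forces in N, time in s.
With the tool pointing down it reaches from about 0.325 to 0.775 m from the base axis. Payload 9.3 kg.
Tool frame: the origin (TCP) lies midway between the tips of the shut fingers; the grasp point (between the pads) lies 19 mm behind it; z points along the fingers, y is the line along which they close (so a half turn about z gives the same grasp; the last joint's range is limited). The gripper opens to 85 mm and grips with 20 to 120 N. Pads are 22 mm wide; open, the fingers measure 114 mm over their backs; the gripper's body (76 mm by 85 mm) begins 54 mm behind the grasp point. The pads swing forward as they close: fully open they stand 13 mm farther back than shut.
Start: joints at [-1.268, 0.259, 0.021, 1.334, 0, 1.418], TCP at [0.242, -0.494, 0.231] pointing down, gripper open.
Joint ranges: [-3.04, 3.04], [-0.91, 1.82], [-1.04, 1.36], [-1.92, 1.95], [-1.52, 1.45], [-3.14, 3.14]. Speed limits (rad/s): [2.22, 2.22, 2.79, 3.14, 3.14, 3.14].

INTERFACE

Orientations are given as a unit quaternion [w, x, y, z].
In Python, from station import monitor, optics, ticket gives the robot as it stands. The module is installed in compiled form; this text tells all that it offers.
- The arm moves only by the shell command python3 -m jog 'ROWS' [OPENING]. ROWS is JSON, a list of rows, each an object with "travel": the shift along the world's x, y, z each as a share of 2 cm, from -1 to 1, a list of three; "spin": the turn about the world's z as a share of 6 degrees, from -1 to 1. A call has 1 to 8 rows; each row shifts and turns the commanded pose from where the row before left it; what a row does not reach is not made up. A row lasts 1/10 s, in which the tool goes at most 50 mm and 8.59 degrees, less where a joint would pass 70% of its speed; a pose out of reach is approached as far as the arm can. A call with a number of a shift or a turn outside -1 to 1 is refused whole. A call with a gripper value outside its range is refused whole. OPENING is the opening, from 0 (shut) to 1 (fully open), set as the call begins (- or left out, the last holds). The fingers move at their own pace and stop on an object; the grip force is fixed at half the most. Time passes only in rows, so rows that do not move let the fingers close. It gives the time, the measured TCP pose, the force, the opening and the grip force at its end, in the units of the state.
- monitor.observe(): the state, without advancing time (a new reading comes with each control period).
- optics.grab_frame(name): name is "side" or "top" or "wrist"; returns a dict with "color" (400x640x3 uint8, red, green, blue), "camera_matrix" (3x3 intrinsics, pixels), "cam_to_world" (4x4, takes a point from camera to world coordinates). Camera axes: x right, y down, z forward; pixel columns grow to the right and rows downward; lengths in m; the calibration is good to about 2 mm. A picture is of the moment at which its call begins. There is no depth.
- ticket.sign_off(): hands the job in; it is judged then, once.
The state is a dict: "time": time; "joints": joint angles; "joint_vel": joint speeds; "joint_torque": joint torques, N m; "tcp_pos": TCP position; "tool_rot": TCP orientation; "ft_force": force on the tool from outside, world axes, zero at the start; "torque": the same for the moment, N m; "gripper_width": finger opening in m; "grasp_force": force on a finger pad.
Only numpy, scipy, OpenCV 4.12 (cv2) and the standard library are available. Lean on these libraries where they do the work, as an engineer would, in place of code of your own. Each camera call takes 0.05 s, during which the arm holds its last target. There are 200 camera calls.

TASK

Check the planter's water level: take the dip gauge from the wooden rest, slide it down the planter's slanted grey spout until the brass collar stops on the rim, let it stay there a moment without forcing it, and draw it right out again. Then hold the rod level and still in the gripper with its red tip over the blue drip dish, some 10 to 20 cm above the desk, for reading, and finish while still holding it like that. Leave the dish and everything else on the desk where they are.

Things in the scene. Friction and masses are not known exactly. Their poses are not given: they have to be found in the camera images.
- rod: Dip gauge, ~90 g: steel rod of 8 mm diameter with red end and black bands, brass collar disc (38 mm diameter, 6 mm thick), square blue handle 16 x 16 x 110 mm. Origin: centre of the collar's front face; x axis along the rod to the tip. Tip at x = +130 mm, collar -6 to 0, handle -116 to -6, mass centre near -32. It starts lying level on the rest, axis 60 mm above the desk, handle faces upright.
- rod_tip (a point): The very tip of the rod (red end), on its axis, 130 mm in front of the collar's front face.
- rod_grip (a point): A good place to grip, on the handle's axis 60 mm behind the collar's front face; free on both sides and above.
- rest: Light wooden rest fixed to the desk: base plate 200 x 50 x 6 mm (x = -120 to +80), two notched posts 12 mm long along x, one under the rod (x = +50 mm), one under the handle's rear end (x = -109 mm); their cheeks beside rod and handle rise to 64 mm. Origin on the desk below the collar's front face, x axis as the rod's at the start.
- planter: Fixed white self-watering planter box 240 (x) x 160 (y) x 118 mm high, origin at the centre of its underside, z up; low plants in it reach 185 mm. The slanted grey spout stands out from the middle of its -y side.
- spout: Grey guide tube (dip spout) fixed to the planter, 140 mm long. Origin: centre of its mouth, in the rim's plane, 120 mm above the desk. z axis: out of the mouth along the tube, 40 degrees above level, away from the planter; the rod goes in along -z. Bore 13 mm in diameter, widening over the last 14 mm to 30 mm at the rim (34 mm outside). The collar meets the rim before the tip meets anything.
- dish: Loose round blue saucer for drips, 110 mm in diameter, 20 mm high, 250 g. Origin at the centre of its underside.
- jar: Loose glass jar with copper cap, 48 mm diameter, 70 mm high; origin at the centre of its underside. A bystander, to be left where it stands.
- tin: Loose flat pink tin, 52 mm diameter, 22 mm high; origin at the centre of its underside. A bystander, to be left where it stands.
- tape: Loose yellow ring of tape, 56 mm diameter, 18 mm high; origin at the centre of its underside. A bystander, to be left where it stands.
- mug: Loose white mug, 80 mm diameter, 90 mm high; origin at the centre of its underside. A bystander, to be left where it stands.
- stapler: Loose pink and black stapler 130 x 34 x 48 mm; origin at the centre of its underside. A bystander, to be left where it stands.
- pen: Loose copper pen 130 x 10 mm; origin at the centre of its underside. A bystander, to be left where it stands.

How it is judged:
By the outcome, as a careful person would: the job done as asked, in the order asked, and still so for the second after the job is handed in, while the arm keeps its last pose, push and grip.
It also fails if it takes over 54 s, if anything falls off the work surface, if the arm or the gripper's body presses on something with over 40 N, if the wrist force passes 120 N, or if a joint passes its speed limit or range.

## Working session

There is one attempt and no reset: what is moved stays moved. The work goes in short steps, Python scripts to look and compute and a shell command to move; the robot and the scene stay as the last step left them, time stands still between calls to the robot, and variables do not carry over. Pictures are saved under pics/ and viewed, at most 10 in all, crops included, and the job is handed in when it is done.

```bash
mkdir -p pics; cat > h.py <<'E'
import numpy as np, cv2
from station import monitor, optics, ticket
def grab(n,f=None):
    d=optics.grab_frame(n)
    if f: cv2.imwrite('pics/'+f,d['color'][:,:,::-1])
    np.savez('/tmp/%s.npz'%n,**d)
    return d
def load(n): return dict(np.load('/tmp/%s.npz'%n))
def ray(d,u,v):
    T=d['cam_to_world'];r=T[:3,:3]@np.linalg.inv(d['camera_matrix'])@[u,v,1.]
    return T[:3,3],r/np.linalg.norm(r)
def onz(d,u,v,z):
    o,r=ray(d,u,v);return o+r*(z-o[2])/r[2]
def two(d1,p1,d2,p2):
    o1,r1=ray(d1,*p1);o2,r2=ray(d2,*p2)
    s=np.linalg.lstsq(np.c_[r1,-r2],o2-o1,rcond=None)[0]
    a,b=o1+s[0]*r1,o2+s[1]*r2
    return (a+b)/2,np.linalg.norm(a-b)
def proj(d,P):
    T=d['cam_to_world'];c=T[:3,:3].T@(np.asarray(P,float)-T[:3,3]);p=d['camera_matrix']@c;return p[:2]/p[2]
E
python3 - <<'E'
from h import *
np.set_printoptions(precision=3,suppress=True)
for n in('top','side','wrist'):
    d=grab(n,n+'1.png');print(n,d['cam_to_world'][:3,3],d['cam_to_world'][:3,2])
a,b=[cv2.imread('pics/%s1.png'%n) for n in('top','side')]
s=monitor.observe();print(s['tcp_pos'],s['tool_rot'],s['time'])
E
```

```text
top [0.49  0.019 1.727] [ 0.068 -0.006 -0.998]
side [0.205 0.944 0.917] [ 0.302 -0.726 -0.618]
wrist [ 0.316 -0.459  0.373] [-0.288 -0.139 -0.947]
[ 0.242 -0.494  0.231] [-0.001  0.974  0.226 -0.   ] 0.15
```

View pics/top1.png

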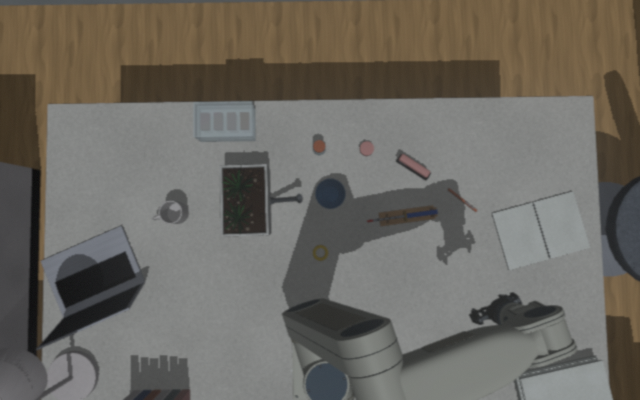

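View pics/side1.png

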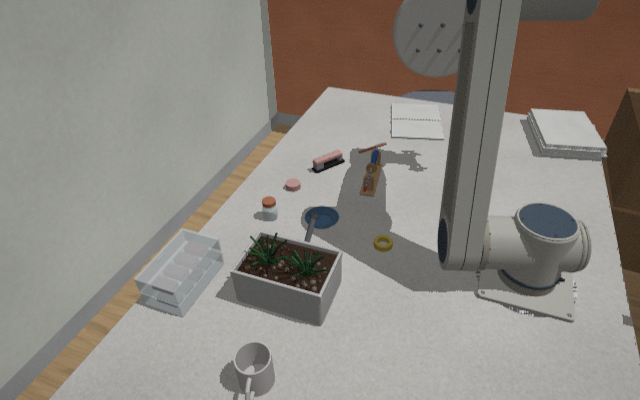

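The top view shows the rod on the rest from about (367,220) (tip) to (438,211) (handle end), the spout mouth near (299,198), the dish at (330,192) and the planter at (245,200). The side view shows the spout running from (307,240) to (313,215), with the dish at (322,217).

```bash
python3 - <<'E'
from h import *
np.set_printoptions(precision=3,suppress=True)
d=load('top');im=d['color'];hsv=cv2.cvtColor(im,cv2.COLOR_RGB2HSV)
print(onz(d,320,200,0),onz(d,420,200,0))
def blob(name,m,box,z):
    k=np.zeros(m.shape,np.uint8);x0,y0,x1,y1=box;k[y0:y1,x0:x1]=m[y0:y1,x0:x1]
    ys,xs=np.nonzero(k);
    if len(xs)<3: print(name,'none');return
    (c,sz,a)=cv2.minAreaRect(np.c_[xs,ys].astype(np.float32))
    print(name,len(xs),c,sz,a,onz(d,*c,z),[onz(d,*p,z)[:2] for p in cv2.boxPoints((c,sz,a))])
H,S,V=[hsv[...,i].astype(int) for i in range(3)]
blue=((H>100)&(H<130)&(S>110))*1
blob('dish',((H>95)&(H<130)&(S>80))*1,(305,165,355,215),.01)
blob('handle',blue,(395,195,450,225),.068)
blob('red',(((H<6)|(H>170))&(S>120))*1,(360,205,385,230),.06)
blob('wood',((H>6)&(H<22)&(S>70))*1,(360,200,450,232),.006)
c=lambda a,f:cv2.imwrite('pics/'+f,a)
A=cv2.resize(im[180:240,270:450,::-1],None,fx=4.4,fy=4.4,interpolation=cv2.INTER_CUBIC)
B=load('side')['color'][140:260,260:400,::-1];B=cv2.resize(B,None,fx=2.7,fy=2.7,interpolation=cv2.INTER_CUBIC)
out=np.zeros((A.shape[0]+B.shape[0],792,3),np.uint8);out[:A.shape[0],:A.shape[1]]=A;out[A.shape[0]:,:B.shape[1]]=B
cv2.imwrite('pics/c1.png',np.clip(out*1.6,0,255).astype(np.uint8));print(A.shape,B.shape)
E
```

```text
[0.581 0.006 0.   ] [ 0.575 -0.355  0.   ]
dish 181 (327.760009765625, 196.3199920654297) (19.233304977416992, 21.21320343017578) 81.8698959350586 [ 0.593 -0.022  0.01 ] [array([0.623, 0.02 ]), array([ 0.632, -0.055]), array([ 0.564, -0.064]), array([0.554, 0.012])]
handle 30 (421.9743347167969, 213.32888793945312) (1.6317449808120728, 26.157365798950195) 81.46923065185547 [ 0.526 -0.346  0.068] [array([ 0.522, -0.3  ]), array([ 0.534, -0.39 ]), array([ 0.529, -0.391]), array([ 0.517, -0.301])]
red none
wood 168 (404.48992919921875, 215.42996215820312) (11.172287940979004, 48.0832633972168) 81.8698959350586 [ 0.52  -0.296  0.006] [array([ 0.529, -0.208]), array([ 0.551, -0.38 ]), array([ 0.511, -0.384]), array([ 0.49 , -0.213])]
(264, 792, 3) (324, 378, 3)
```

View pics/c1.png

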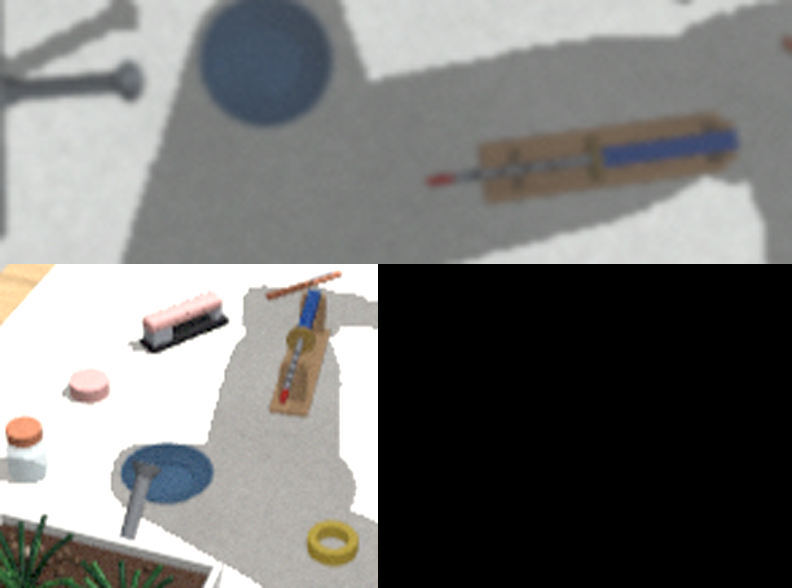

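```bash
python3 - <<'E'
from h import *
np.set_printoptions(precision=4,suppress=True)
t=load('top');s=load('side')
tp=lambda u,v:(270+u/4.4-.4,180+v/4.4-.4); sp=lambda u,v:(260+u/2.7-.3,140+(v-264)/2.7-.3)
print('tip',onz(t,*tp(428,181),.06),two(t,tp(428,181),s,sp(282,402)))
print('col',onz(t,*tp(594,160),.06),'hend',onz(t,*tp(738,139),.06))
a=onz(t,*tp(428,181),.06);b=onz(t,*tp(738,139),.06);print('len',np.linalg.norm(a-b),'yaw',np.degrees(np.arctan2(*(a-b)[[1,0]])))
print('dish',onz(t,*tp(265,62),.015))
m=onz(t,*tp(128,82),.12);print('mouth',m,two(t,tp(128,82),s,sp(148,467)))
q=onz(t,*tp(5,90),.03);print('tube base',q,'yaw tube in', np.degrees(np.arctan2(*(q-m)[[1,0]])))
# planter front edge at top height
for u,v in((270.5,166),(269.5,234)):print('edge',onz(t,u,v,.118))
E
```

```text
tip [ 0.503  -0.1551  0.06  ] (array([ 0.5038, -0.1552,  0.0561]), np.float64(0.0016360408772594858))
col [ 0.5175 -0.2866  0.06  ] hend [ 0.5323 -0.4011  0.06  ]
len 0.2477503603911665 yaw 96.79999784500328
dish [ 0.602  -0.0293  0.015 ]
mouth [0.5815 0.0784 0.12  ] (array([0.5817, 0.0785, 0.1173]), np.float64(9.29566630998766e-05))
tube base [0.5817 0.1809 0.03  ] yaw tube in 89.90326133672339
edge [0.692  0.1722 0.118 ]
edge [0.4634 0.1776 0.118 ]
```

```bash
python3 -m jog '[{"travel":[0.94,0.5,0],"spin":0.8},{"travel":[0.94,0.5,0],"spin":0.8},{"travel":[0.94,0.5,0],"spin":0.8},{"travel":[0.94,0.5,0],"spin":0.8},{"travel":[0.94,0.5,0],"spin":0.8},{"travel":[0.94,0.5,0],"spin":0.8},{"travel":[0.94,0.5,0],"spin":0.8},{"travel":[0.94,0.5,0],"spin":0.8}]' 1
python3 -m jog '[{"travel":[0.94,0.5,0],"spin":0.8},{"travel":[0.94,0.5,0],"spin":0.8},{"travel":[0.94,0.5,0],"spin":0.8},{"travel":[0.94,0.5,0],"spin":0.8},{"travel":[0.94,0.5,0],"spin":0.8},{"travel":[0.94,0.5,0],"spin":0.8},{"travel":[0.94,0.5,0],"spin":0.6},{"travel":[0,0,0],"spin":0}]'
python3 - <<'E'
from h import *
d=grab('wrist','w2.png');print(monitor.observe())
E
```

```text
time: 0.95
tcp_pos: [0.3931, -0.4133, 0.231]
tool_rot: [-0.0, 0.845, 0.535, -0.0]
ft_force: [-0.1, -0.5, -0.1]
gripper_width: 0.0853
grasp_force: 0.0
time: 1.75
tcp_pos: [0.5257, -0.3426, 0.2306]
tool_rot: [-0.0, 0.662, 0.75, 0.0]
ft_force: [-0.0, -0.3, -0.1]
gripper_width: 0.0852
grasp_force: 0.0
{'time': 1.8, 'joints': array([-7.12820298e-01,  3.93952043e-01,  2.19250096e-01,  1.39708253e+00,
       -5.51560359e-05,  7.35994743e-01]), 'joint_vel': array([-0.02632717, -0.01171509, -0.0135987 ,  0.00056388, -0.00737993,
        0.01073444]), 'joint_torque': array([ 1.30998228e+00, -6.60654688e+01,  3.52300894e+01, -1.60837511e-02,
        1.33293425e-01, -1.92283331e-01]), 'tcp_pos': array([ 0.52475004, -0.34313284,  0.23063851]), 'tool_rot': array([-4.93721319e-04,  6.62691764e-01,  7.48892102e-01, -3.33009808e-05]), 'ft_force': array([-0.5664975 ,  0.45336172, -0.57279291]), 'torque': array([ 0.03422125, -0.01274803,  0.00971918]), 'grasp_force': 0.0, 'gripper_width': 0.08547904798673388}
```

View pics/w2.png

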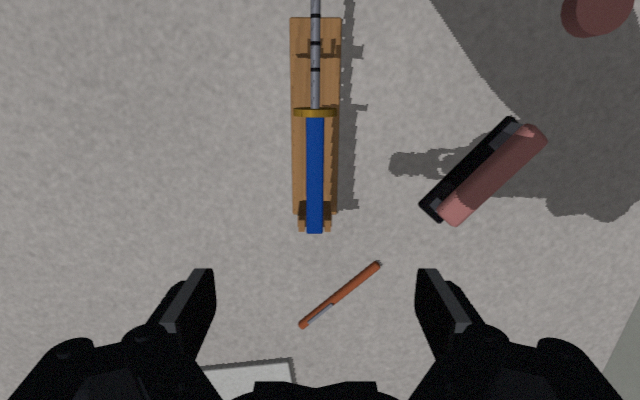

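```bash
python3 - <<'E'
from h import *
np.set_printoptions(precision=4,suppress=True)
d=load('wrist');hsv=cv2.cvtColor(d['color'],cv2.COLOR_RGB2HSV)
m=((hsv[...,0]>105)&(hsv[...,0]<130)&(hsv[...,1]>150)&(hsv[...,2]>60)).astype(np.uint8);m[260:]=0
ys,xs=np.nonzero(m);r=lambda v:xs[ys==v].mean()
y0,y1=ys.min(),ys.max();print(y0,y1,r(y0+8),r(y1-8),np.ptp(xs[ys==170]))
f=onz(d,r(y0+4),y0,.068);b=onz(d,r(y1-8),y1+1,.068)
print(f,b,np.linalg.norm(f-b),'yaw',np.degrees(np.arctan2(*(f-b)[[1,0]])))
p=onz(d,r(y1-15),y1-15,.068);q=onz(d,r(y0+15),y0+15,.068);print('yaw2',np.degrees(np.arctan2(*(q-p)[[1,0]])))
u=(q-p)/np.linalg.norm(q-p);print('grip from back',b+56*u/1000,'from front',f-54*u/1000)
E
```

```text
118 232 315.0 314.5 15
[ 0.5193 -0.2906  0.068 ] [ 0.5321 -0.3968  0.068 ] 0.10701649440538669 yaw 96.86202507468214
yaw2 96.77265618421583
grip from back [ 0.5255 -0.3412  0.068 ] from front [ 0.5257 -0.3442  0.068 ]
```

```bash
python3 -m jog '[{"travel":[0,0,-1],"spin":0},{"travel":[0,0,-1],"spin":0},{"travel":[0,0,-1],"spin":0},{"travel":[0,0,-1],"spin":0},{"travel":[0,0,-1],"spin":0},{"travel":[0,0,-1],"spin":0},{"travel":[0,0,-1],"spin":0},{"travel":[0,0,-1],"spin":0}]'
python3 -m jog '[{"travel":[0,0,-0.8],"spin":0},{"travel":[0,0,-0.7],"spin":0},{"travel":[0,0,0],"spin":0},{"travel":[0,0,0],"spin":0}]'
python3 -m jog '[{"travel":[0,0,0],"spin":0},{"travel":[0,0,0],"spin":0},{"travel":[0,0,0],"spin":0},{"travel":[0,0,0],"spin":0},{"travel":[0,0,0],"spin":0},{"travel":[0,0,0],"spin":0}]' 0
```

```text
time: 2.6
tcp_pos: [0.5232, -0.3444, 0.0705]
tool_rot: [-0.0, 0.664, 0.748, -0.0]
ft_force: [1.2, 1.3, -0.1]
gripper_width: 0.0857
grasp_force: 0.0
time: 3.0
tcp_pos: [0.5236, -0.3442, 0.0415]
tool_rot: [-0.0, 0.664, 0.748, -0.0]
ft_force: [-0.4, -0.4, 0.5]
gripper_width: 0.0855
grasp_force: 0.0
time: 3.6
tcp_pos: [0.5243, -0.3439, 0.0417]
tool_rot: [0.0, 0.663, 0.749, 0.0]
ft_force: [-1.2, 1.2, 4.4]
gripper_width: 0.0151
grasp_force: 58.7
```

```bash
python3 -m jog '[{"travel":[0,0,0.3],"spin":0},{"travel":[0,0,0.6],"spin":0},{"travel":[0,0,1],"spin":0},{"travel":[0,0,1],"spin":0},{"travel":[0,0,1],"spin":0},{"travel":[0,0,1],"spin":0},{"travel":[0,0,1],"spin":0},{"travel":[0,0,1],"spin":0}]'
python3 -m jog '[{"travel":[0.3,0.8,0.6],"spin":-0.2},{"travel":[0.4,1,0],"spin":-0.2},{"travel":[0.4,1,0],"spin":-0.2},{"travel":[0.4,1,0],"spin":-0.2},{"travel":[0.4,1,0],"spin":-0.2},{"travel":[0.4,1,0],"spin":-0.2},{"travel":[0.4,1,0],"spin":0},{"travel":[0.2,0.5,0],"spin":0}]'
python3 -m jog '[{"travel":[0,0.5,0],"spin":0},{"travel":[0,0,0],"spin":0},{"travel":[0,0,0],"spin":0}]'
python3 - <<'E'
from h import *
a=grab('wrist')['color'];b=grab('side')['color'][130:280,240:440]
b=cv2.resize(b,(640,480),interpolation=cv2.INTER_CUBIC)
o=np.hstack([cv2.resize(a,(400,250)),cv2.resize(b,(400,300))[:250]]);
cv2.imwrite('pics/w3.png',a[:,:,::-1]);cv2.imwrite('pics/s3.png',b[:,:,::-1])
E
```

```text
time: 4.4
tcp_pos: [0.5238, -0.3438, 0.1811]
tool_rot: [0.0, 0.663, 0.748, -0.0]
ft_force: [-0.4, 0.2, -2.0]
gripper_width: 0.0149
grasp_force: 58.9
time: 5.2
tcp_pos: [0.5823, -0.1964, 0.1921]
tool_rot: [0.0, 0.708, 0.706, -0.0]
ft_force: [0.5, 1.0, -1.3]
gripper_width: 0.0151
grasp_force: 58.9
time: 5.5
tcp_pos: [0.5818, -0.1882, 0.1915]
tool_rot: [0.0, 0.709, 0.705, -0.0]
ft_force: [0.1, -1.2, -1.6]
gripper_width: 0.0151
grasp_force: 58.9
```

View pics/w3.png

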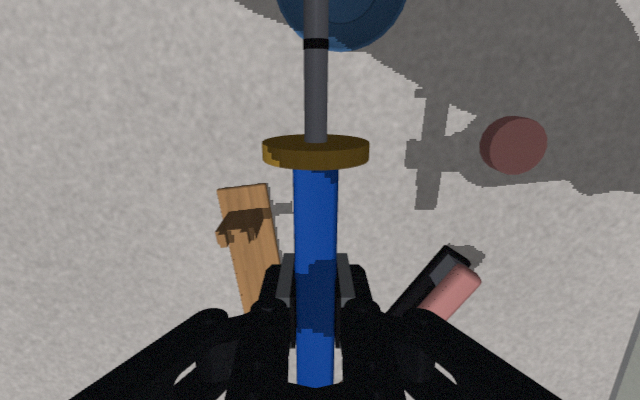

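View pics/s3.png

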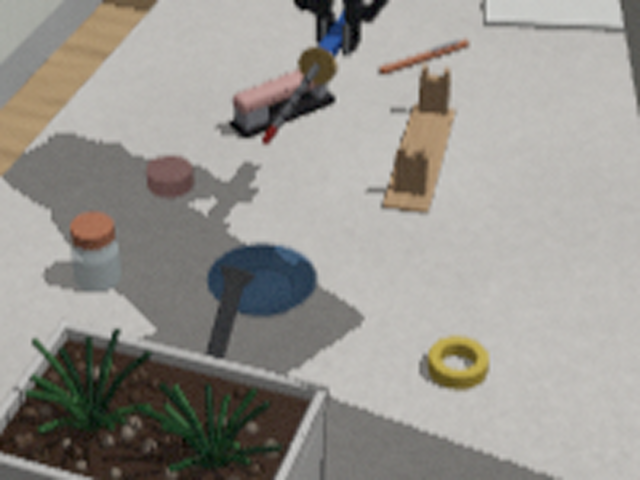

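The wrist view shows the handle gripped square, with the collar at (316,150) and the rod pointing straight ahead. The side crop shows the red tip at (267,133), the spout rim near (235,276) and the dish at (262,278).

```bash
python3 - <<'E'
from h import *
np.set_printoptions(precision=4,suppress=True)
t=grab('top');s=load('side')
def red(d,x0,y0,x1,y1):
    h=cv2.cvtColor(d['color'],cv2.COLOR_RGB2HSV).astype(int);m=((h[...,0]<5)|(h[...,0]>173))&(h[...,1]>110)
    k=np.zeros_like(m);k[y0:y1,x0:x1]=m[y0:y1,x0:x1];ys,xs=np.nonzero(k);return xs,ys
x,y=red(s,318,160,335,178);print('side',len(x),x.min(),x.max(),y.min(),y.max());ps=(x.mean(),y.mean())
x,y=red(t,300,180,400,230);print('top',len(x),x.min(),x.max(),y.min(),y.max());
if len(x): pt=(x.mean(),y.mean());print('red mid',pt,two(t,pt,s,ps),'tip end',onz(t,x.min()-.5,y.mean(),.21))
st=monitor.observe();print(st['tcp_pos'],st['joints'])
# spout in top
g=cv2.cvtColor(t['color'],cv2.COLOR_RGB2GRAY)
for r in range(190,208):print(r,g[r,268:312:1])
E
```

```text
side 11 322 325 169 173
top 1 325 325 196 196
red mid (np.float64(325.0), np.float64(196.0)) (array([ 0.5839, -0.0077,  0.2106]), np.float64(0.003696973171947849)) tip end [ 0.5822 -0.0068  0.21  ]
[ 0.5819 -0.1886  0.1913] [-0.4505  0.3772  0.0933  1.287  -0.0002  1.1262]
190 [77 67 71 75 76 76 76 76 76 76 75 75 75 76 76 76 76 76 76 75 74 76 77 76
 75 77 76 75 77 75 76 75 75 74 75 75 75 75 73 74 75 76 75 77]
191 [78 67 70 74 75 75 76 76 75 74 75 74 73 76 77 77 76 76 75 74 75 75 76 76
 75 75 75 76 76 75 75 75 77 74 74 76 75 75 74 75 76 76 75 75]
192 [78 66 69 73 75 74 75 74 76 76 74 75 75 76 77 77 76 76 74 74 74 75 74 75
 76 76 75 76 76 74 74 74 73 73 73 74 76 75 76 75 75 76 76 75]
193 [80 66 68 72 75 75 75 76 76 76 73 75 75 74 75 76 76 74 75 73 72 74 75 76
 75 76 77 75 73 70 66 65 67 70 72 73 75 75 76 76 75 76 76 76]
194 [78 66 68 73 75 76 75 75 75 74 74 74 75 75 76 76 75 76 75 75 75 74 75 76
 76 75 75 74 69 59 52 51 55 63 70 73 74 76 76 76 76 74 75 75]
195 [78 66 69 73 75 75 75 75 74 75 74 75 75 75 75 75 74 74 75 74 73 72 72 73
 72 72 70 66 58 49 42 42 46 56 66 73 74 74 75 75 74 74
[... 975 characters left out ...]
3 75]
203 [77 60 50 43 47 54 62 66 67 70 69 70 72 71 72 74 74 76 74 76 75 75 74 74
 74 74 76 75 75 72 67 64 66 71 74 74 74 74 73 73 72 73 74 75]
204 [77 62 55 57 64 69 74 76 74 74 75 75 75 75 75 76 76 76 75 76 75 75 76 76
 75 76 76 76 75 75 73 72 72 73 75 75 75 74 74 74 74 73 74 74]
205 [77 64 64 67 72 75 78 78 76 75 75 75 76 75 75 76 78 77 77 75 74 77 76 76
 77 75 76 75 76 76 76 74 77 75 76 73 75 74 75 73 75 74 74 73]
206 [79 65 65 70 73 76 78 78 76 75 75 76 76 75 77 79 78 77 77 76 76 77 77 76
 77 77 77 76 76 77 76 76 76 75 74 76 73 75 75 75 76 74 75 74]
207 [79 65 67 71 75 76 77 77 76 76 76 74 75 75 77 78 77 77 77 78 77 77 76 77
 77 78 77 76 75 78 77 76 76 75 74 74 75 74 74 75 76 75 75 75]
```

```bash
python3 - <<'E'
from h import *
np.set_printoptions(precision=4,suppress=True)
t=load('top')
p=onz(t,302.1,198.3,.107);m=p+[0,.0109,.013];print('mouth',m)
print('rows at rim',onz(t,299.5,193.7,.12),onz(t,299.5,202.6,.12))
L=lambda y:.12-(y-m[1])*np.tan(np.radians(40))
for u,v in((293,198.5),(275,199.8)):
    z=.1
    for i in range(20): q=onz(t,u,v,z);z=L(q[1])
    print(q)
E
```

```text
mouth [0.5818 0.0783 0.12  ]
rows at rim [0.5967 0.0755 0.12  ] [0.5668 0.0759 0.12  ]
[0.5819 0.0984 0.1032]
[0.5814 0.1642 0.0479]
```

```bash
python3 -m jog '[{"travel":[0,0,-0.8],"spin":0},{"travel":[0,0,-1],"spin":0},{"travel":[0,0,-1],"spin":0},{"travel":[0,0,-1],"spin":0},{"travel":[0,0.5,-0.8],"spin":0},{"travel":[0,0.9,-0.2],"spin":0},{"travel":[0,0.9,0],"spin":0},{"travel":[0,0.5,0],"spin":0}]'
python3 -m jog '[{"travel":[0,0.3,0],"spin":0},{"travel":[0,0,0],"spin":0},{"travel":[0,0,0],"spin":0}]'
python3 - <<'E'
from h import *
np.set_printoptions(precision=4,suppress=True)
s=grab('side');c=lambda d,x0,y0,x1,y1,k:cv2.resize(d['color'][y0:y1,x0:x1,::-1],None,fx=k,fy=k,interpolation=cv2.INTER_CUBIC)
t=grab('top')
a=c(s,280,180,340,255,7);b=c(t,280,180,330,215,7)
o=np.zeros((525,780,3),np.uint8);o[:,:420]=a;o[:245,425:775]=b;cv2.imwrite('pics/c4.png',np.clip(o*1.7,0,255).astype(np.uint8))
st=monitor.observe();print(st['tcp_pos'],st['ft_force'])
tip=st['tcp_pos']+[.001,.19,.0195];print(tip,proj(s,tip),proj(t,tip),'mouth',proj(s,[.5818,.0783,.12]),proj(t,[.5818,.0783,.12]))
E
```

```text
time: 6.45
tcp_pos: [0.5823, -0.1301, 0.0962]
tool_rot: [0.0, 0.709, 0.706, 0.0]
ft_force: [0.4, 1.0, -0.3]
gripper_width: 0.0149
grasp_force: 58.9
time: 6.75
tcp_pos: [0.5824, -0.1259, 0.0958]
tool_rot: [0.001, 0.709, 0.705, 0.0]
ft_force: [-0.1, -1.0, -1.6]
gripper_width: 0.0152
grasp_force: 58.9
[ 0.5822 -0.1263  0.0955] [-0.1424  0.1621 -1.5849]
[0.5832 0.0637 0.115 ] [316.0069 212.2059] [303.1133 197.7335] mouth [314.5008 214.0845] [298.7279 198.1449]
```

View pics/c4.png

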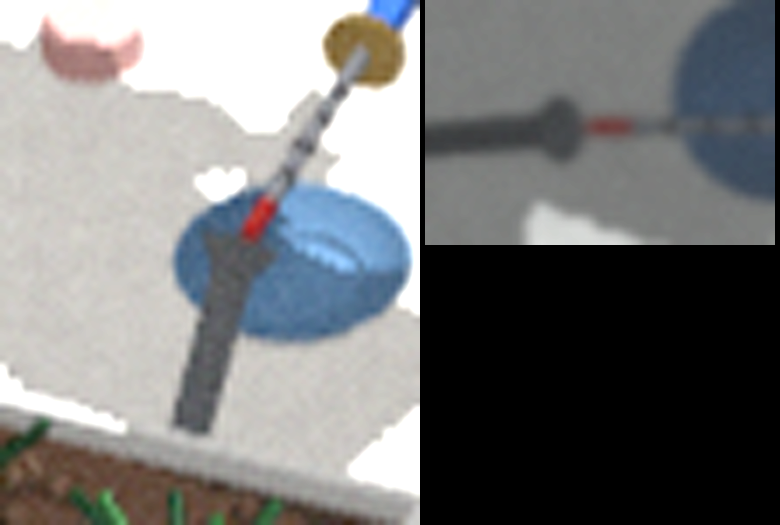

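The crop shows the red tip just at the mouth: in the side view the tip is at (315.7,214) and the rim centre at (314,215). In the top view the tip is at (303,198) and the rim at (299.6,198.6), so the rod is level and about 1 to 2 mm too far in +x.

```bash
python3 -m jog '[{"travel":[-0.08,0.3,-0.1],"spin":0},{"travel":[0,0.3,0],"spin":0},{"travel":[0,0.3,0],"spin":0},{"travel":[0,0.2,0],"spin":0},{"travel":[0,0,0],"spin":0}]'
```

```text
time: 7.35
tcp_pos: [0.5805, -0.103, 0.0933]
tool_rot: [-0.0, 0.709, 0.706, 0.0]
ft_force: [0.3, -0.6, -0.3]
gripper_width: 0.0147
grasp_force: 59.0
```

```bash
python3 -m jog '[{"travel":[0,0.1,0.2],"spin":0},{"travel":[0,0.05,0.2],"spin":0},{"travel":[0,0.05,0.2],"spin":0},{"travel":[0,0.05,0.2],"spin":0},{"travel":[0,0,0],"spin":0}]'
```

```text
time: 7.85
tcp_pos: [0.5807, -0.1, 0.11]
tool_rot: [0.001, 0.709, 0.705, -0.001]
ft_force: [0.3, -4.8, -4.0]
gripper_width: 0.0151
grasp_force: 58.5
```

```bash
cat >> h.py <<'E'
def angle(d=None,verbose=1):
    d=d or grab('wrist');st=monitor.observe()
    h=cv2.cvtColor(d['color'],cv2.COLOR_RGB2HSV)
    m=((h[...,0]>15)&(h[...,0]<30)&(h[...,1]>140)&(h[...,2]>40)).astype(np.uint8)
    n,l,s,c=cv2.connectedComponentsWithStats(m);k=1+s[1:,4].argmax();row=c[k]
    return row,s[k],st
def solve(d,row,tcp):
    g=np.array(tcp)+[0,0,.0195]
    th=np.radians(np.arange(-20,60,.25))
    r=[proj(d,g+.057*np.array([0,np.cos(a),-np.sin(a)]))[1] for a in th]
    i=np.argmin(abs(np.array(r)-row));return np.degrees(th[i])
E
python3 - <<'E'
from h import *
d=load('wrist');r,s,_=angle(d);print(r,s,solve(d,r[1],[.5818,-.1884,.1915]))
d=grab('wrist');r,s,st=angle(d);print(r,s,solve(d,r[1],st['tcp_pos']),st['ft_force'],st['tcp_pos'])
E
```

```text
[315.2721044  152.20685155] [ 263  135  106   35 3065] 16.75
[36.90930662 42.99156341] [   0    0   72   82 3793] 10.75 [ 0.91140618 -5.92415282 -3.59614934] [ 0.58064181 -0.09993654  0.10972894]
```

```bash
python3 - <<'E'
from h import *
d=load('wrist');h=cv2.cvtColor(d['color'],cv2.COLOR_RGB2HSV)
m=((h[...,0]>15)&(h[...,0]<30)&(h[...,1]>140)&(h[...,2]>40)).astype(np.uint8)
n,l,s,c=cv2.connectedComponentsWithStats(m)
for k in range(1,n):
    if s[k,4]>200:print(s[k],c[k])
st=monitor.observe();g=st['tcp_pos']+[0,0,.0195];print(d['cam_to_world'])
for a in(0,5,10,15,20,30,40):print(a,[proj(d,g+x*np.array([0,np.cos(np.radians(a)),-np.sin(np.radians(a))])).round(1) for x in(.054,.057,.060)])
a=d['color'].copy();cv2.imwrite('pics/w5.png',a[:,:,::-1])
E
```

```text
[   0    0   72   82 3793] [36.90930662 42.99156341]
[ 263  136  105   31 2690] [314.99442379 151.16319703]
[[ 9.99981776e-01 -5.82071175e-03 -1.60187560e-03  5.81387014e-01]
 [-6.02637753e-03 -9.46609768e-01 -3.22325348e-01 -1.84921881e-02]
 [ 3.59811848e-04  3.22329128e-01 -9.46627595e-01  2.52528388e-01]
 [ 0.00000000e+00  0.00000000e+00  0.00000000e+00  1.00000000e+00]]
0 [array([313.2, 162.1]), array([313.1, 153.8]), array([313. , 145.4])]
5 [array([313.2, 159.9]), array([313.2, 151.8]), array([313.1, 143.6])]
10 [array([313.3, 158.8]), array([313.2, 151. ]), array([313.2, 143.1])]
15 [array([313.4, 158.9]), array([313.3, 151.4]), array([313.3, 143.8])]
20 [array([313.4, 160. ]), array([313.4, 152.8]), array([313.3, 145.5])]
30 [array([313.6, 164.8]), array([313.5, 158.3]), array([313.5, 151.8])]
40 [array([313.7, 172.4]), array([313.7, 166.6]), array([313.7, 160.9])]
```

View pics/w5.png

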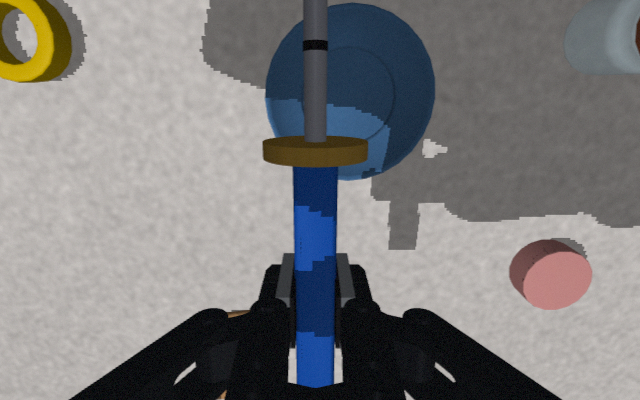

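Wrist view: the dip gauge is still square in the grip, with the collar at (315,151). The collar's outline is thinner than it was when level, which fits about 4° of pivot. Continuing the arc.

```bash
python3 -m jog '[{"travel":[0,0.03,0.27],"spin":0},{"travel":[0,0.03,0.27],"spin":0},{"travel":[0,0.04,0.27],"spin":0},{"travel":[0,0.05,0.27],"spin":0},{"travel":[0,0.05,0.27],"spin":0},{"travel":[0,0.05,0.25],"spin":0},{"travel":[0,0,0],"spin":0}]'
python3 - <<'E'
from h import *
np.set_printoptions(precision=4,suppress=True)
d=grab('wrist');h=cv2.cvtColor(d['color'],cv2.COLOR_RGB2HSV)
m=((h[...,0]>15)&(h[...,0]<30)&(h[...,1]>140)&(h[...,2]>40)).astype(np.uint8);m[:,:230]=0;m[:,400:]=0
n,l,s,c=cv2.connectedComponentsWithStats(m);k=1+s[1:,4].argmax();print(s[k],c[k])
# rod angle in side view: collar (brass) and red tip
s_=grab('side');h=cv2.cvtColor(s_['color'],cv2.COLOR_RGB2HSV)
b=((h[...,0]>15)&(h[...,0]<30)&(h[...,1]>120)).astype(np.uint8);b[:,:300]=0;b[:,360:]=0;b[:150]=0;b[230:]=0
n,l,s,c=cv2.connectedComponentsWithStats(b);k=1+s[1:,4].argmax();print('side collar',s[k],c[k])
st=monitor.observe();g=st['tcp_pos']+[0,0,.0195];print(st['tcp_pos'],st['ft_force'])
for a in(0,10,15,20):print(a,proj(s_,g+.057*np.array([0,np.cos(np.radians(a)),-np.sin(np.radians(a))])))
E
```

```text
time: 8.6
tcp_pos: [0.5808, -0.0946, 0.1421]
tool_rot: [0.001, 0.709, 0.705, -0.0]
ft_force: [-1.2, -6.1, -2.1]
gripper_width: 0.0145
grasp_force: 58.5
[ 268  142   95   17 1536] [315.2773 149.9512]
side collar [324 179  10   9  52] [328.7115 182.6923]
[ 0.5807 -0.0946  0.1416] [-0.176  -6.2911 -1.7691]
0 [329.2098 179.7412]
10 [329.3401 182.2895]
15 [329.4804 183.4082]
20 [329.6688 184.412 ]
```

```bash
python3 -m jog '[{"travel":[0,0.07,0.27],"spin":0},{"travel":[0,0.08,0.27],"spin":0},{"travel":[0,0.1,0.27],"spin":0},{"travel":[0,0.1,0.27],"spin":0},{"travel":[0,0.12,0.27],"spin":0},{"travel":[0,0.12,0.26],"spin":0},{"travel":[0,0.12,0.26],"spin":0},{"travel":[0,0,0],"spin":0}]'
python3 -m jog '[{"travel":[0,0.14,0.26],"spin":0},{"travel":[0,0.15,0.26],"spin":0},{"travel":[0,0.16,0.26],"spin":0},{"travel":[0,0.17,0.26],"spin":0},{"travel":[0,0.18,0.25],"spin":0},{"travel":[0,0.19,0.25],"spin":0},{"travel":[0,0.2,0.25],"spin":0},{"travel":[0,0,0],"spin":0}]'
python3 - <<'E'
from h import *
np.set_printoptions(precision=4,suppress=True)
s_=grab('side');t=grab('top');st=monitor.observe();g=st['tcp_pos']+[0,0,.0195];print(st['tcp_pos'],st['ft_force'])
h=cv2.cvtColor(s_['color'],cv2.COLOR_RGB2HSV)
b=((h[...,0]>15)&(h[...,0]<30)&(h[...,1]>120)).astype(np.uint8);b[:,:300]=0;b[:,360:]=0;b[:150]=0;b[230:]=0
n,l,s,c=cv2.connectedComponentsWithStats(b);k=1+s[1:,4].argmax();print('side collar',s[k],c[k])
for a in(20,30,35,40,45):print(a,proj(s_,g+.057*np.array([0,np.cos(np.radians(a)),-np.sin(np.radians(a))])))
c=lambda d,x0,y0,x1,y1,k:cv2.resize(d['color'][y0:y1,x0:x1,::-1],None,fx=k,fy=k,interpolation=cv2.INTER_CUBIC)
a=c(s_,280,155,340,240,6);b=c(t,270,180,340,220,6)
o=np.zeros((510,780,3),np.uint8);o[:,:360]=a;o[:240,360:780]=b;cv2.imwrite('pics/c6.png',np.clip(o*1.7,0,255).astype(np.uint8))
E
```

```text
time: 9.5
tcp_pos: [0.5809, -0.0804, 0.1796]
tool_rot: [0.001, 0.709, 0.705, -0.0]
ft_force: [0.0, -6.6, -1.7]
gripper_width: 0.0153
grasp_force: 58.5
time: 10.3
tcp_pos: [0.5809, -0.0565, 0.2156]
tool_rot: [0.001, 0.709, 0.705, -0.0]
ft_force: [-1.4, -6.6, 0.6]
gripper_width: 0.0148
grasp_force: 58.8
[ 0.5809 -0.0567  0.2152] [ 0.4196 -6.2228  1.7859]
side collar [320 170  12   6  30] [325.3    172.4667]
20 [324.6803 170.8785]
30 [325.258  172.7041]
35 [325.6143 173.4103]
40 [326.0111 173.973 ]
45 [326.4451 174.3894]
```

View pics/c6.png

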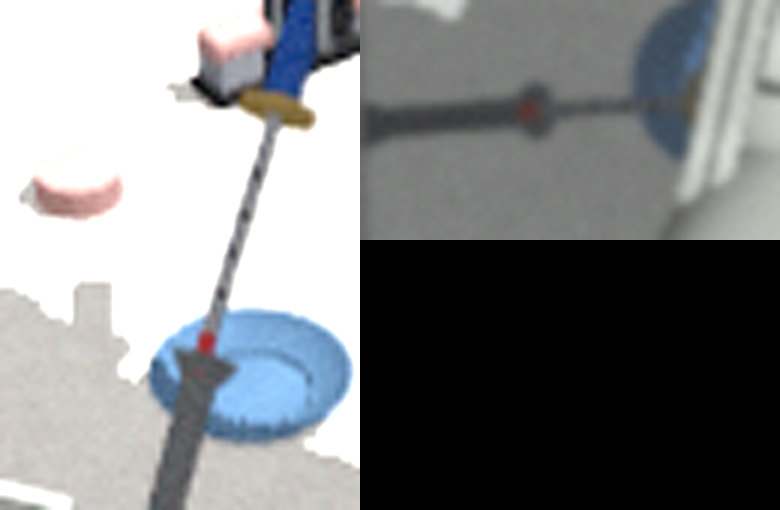

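Side crop: the rod is tilted along the tube with its red end in the funnel at (205,345). The top view shows the tip inside the rim at (530,110), in line with the tube. Now inserting along the axis.

```bash
python3 -m jog '[{"travel":[0,0.15,-0.13],"spin":0},{"travel":[0,0.23,-0.2],"spin":0},{"travel":[0,0.31,-0.26],"spin":0},{"travel":[0,0.31,-0.26],"spin":0},{"travel":[0,0,0],"spin":0}]'
```

```text
time: 10.9
tcp_pos: [0.5801, -0.0348, 0.1965]
tool_rot: [-0.001, 0.709, 0.706, -0.0]
ft_force: [0.5, -0.5, -5.0]
gripper_width: 0.015
grasp_force: 58.5
```

```bash
python3 -m jog '[{"travel":[0.02,0.31,-0.26],"spin":0},{"travel":[0,0.38,-0.32],"spin":0},{"travel":[0,0.38,-0.32],"spin":0},{"travel":[0,0.38,-0.32],"spin":0},{"travel":[0,0.38,-0.32],"spin":0},{"travel":[0,0,0],"spin":0}]'
```

```text
time: 11.5
tcp_pos: [0.5803, 0.0022, 0.1654]
tool_rot: [-0.001, 0.708, 0.706, -0.0]
ft_force: [-0.5, -0.3, -4.9]
gripper_width: 0.0152
grasp_force: 58.5
```

```bash
python3 -m jog '[{"travel":[0,0.38,-0.32],"spin":0},{"travel":[0,0.38,-0.32],"spin":0},{"travel":[0,0.31,-0.26],"spin":0},{"travel":[0,0.12,-0.1],"spin":0},{"travel":[0,0,0],"spin":0}]'
python3 -m jog '[{"travel":[0,0.08,-0.064],"spin":0},{"travel":[0,0.08,-0.064],"spin":0},{"travel":[0,0,0],"spin":0}]'
python3 -c "
from h import *
print(solve.__name__);st=monitor.observe();print(st['tcp_pos'],st['ft_force'],st['torque'])"
```

```text
time: 12.0
tcp_pos: [0.5806, 0.0253, 0.1461]
tool_rot: [-0.001, 0.709, 0.706, -0.0]
ft_force: [-0.2, -1.6, -5.1]
gripper_width: 0.0148
grasp_force: 58.6
time: 12.3
tcp_pos: [0.581, 0.0278, 0.1441]
tool_rot: [0.0, 0.709, 0.705, 0.0]
ft_force: [0.7, -2.6, -4.0]
gripper_width: 0.0149
grasp_force: 58.7
solve
[0.58095951 0.02779714 0.14410222] [ 0.66489732 -2.59608379 -3.97572697] [-1.00101649 -0.05613151 -0.0509825 ]
```

```bash
python3 -m jog '[{"travel":[0,0.06,-0.05],"spin":0},{"travel":[0,0.04,-0.035],"spin":0},{"travel":[0,0,0],"spin":0}]'
python3 -m jog '[{"travel":[0,0.05,-0.042],"spin":0},{"travel":[0,0,0],"spin":0}]'
python3 -m jog '[{"travel":[0,0.05,-0.042],"spin":0},{"travel":[0,0,0],"spin":0}]'
```

```text
time: 12.6
tcp_pos: [0.5809, 0.0298, 0.1424]
tool_rot: [-0.0, 0.709, 0.705, 0.0]
ft_force: [-1.0, -2.5, -3.1]
gripper_width: 0.0149
grasp_force: 58.8
time: 12.8
tcp_pos: [0.5809, 0.0308, 0.1415]
tool_rot: [-0.0, 0.709, 0.705, 0.0]
ft_force: [-0.4, -2.6, -3.2]
gripper_width: 0.0149
grasp_force: 58.8
time: 13.0
tcp_pos: [0.5808, 0.0319, 0.1406]
tool_rot: [-0.0, 0.709, 0.705, 0.0]
ft_force: [0.8, -3.1, -3.2]
gripper_width: 0.0148
grasp_force: 58.8
```

```bash
python3 -m jog '[{"travel":[0,0.05,-0.042],"spin":0},{"travel":[0,0,0],"spin":0}]'
python3 -m jog '[{"travel":[0,0.05,-0.042],"spin":0},{"travel":[0,0,0],"spin":0}]'
python3 - <<'E'
from h import *
s_=grab('side');t=grab('top')
c=lambda d,x0,y0,x1,y1,k:cv2.resize(d['color'][y0:y1,x0:x1,::-1],None,fx=k,fy=k,interpolation=cv2.INTER_CUBIC)
a=c(s_,285,180,345,240,8);b=c(t,270,180,310,215,7)
o=np.zeros((480,770,3),np.uint8);o[:,:480]=a;o[:245,485:765]=b;cv2.imwrite('pics/c7.png',np.clip(o*1.7,0,255).astype(np.uint8))
E
```

```text
time: 13.2
tcp_pos: [0.5809, 0.0329, 0.1398]
tool_rot: [-0.0, 0.709, 0.705, 0.0]
ft_force: [0.9, -3.2, -3.8]
gripper_width: 0.015
grasp_force: 58.8
time: 13.4
tcp_pos: [0.5809, 0.0339, 0.1389]
tool_rot: [-0.0, 0.709, 0.705, 0.0]
ft_force: [0.8, -2.6, -3.3]
gripper_width: 0.0151
grasp_force: 58.8
```

View pics/c7.png

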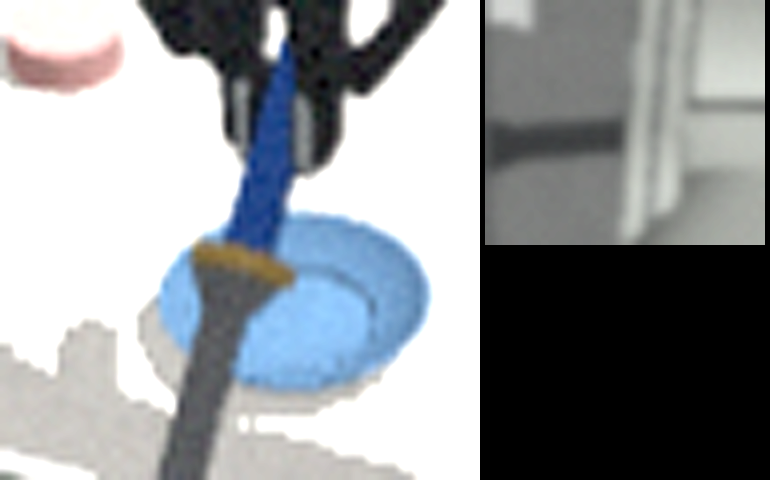

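The collar at (245,265) is now at the rim, touching it or within a couple of millimetres. I've used all 10 pictures, so from here I rely on force readings and colour masks.

```bash
python3 -m jog '[{"travel":[0,0.05,-0.042],"spin":0},{"travel":[0,0,0],"spin":0}]'
python3 -m jog '[{"travel":[0,0.05,-0.042],"spin":0},{"travel":[0,0,0],"spin":0}]'
```

```text
time: 13.7
tcp_pos: [0.5809, 0.0348, 0.1381]
tool_rot: [-0.0, 0.709, 0.705, 0.0]
ft_force: [0.1, -2.4, -2.8]
gripper_width: 0.0149
grasp_force: 58.8
time: 13.9
tcp_pos: [0.581, 0.0352, 0.1379]
tool_rot: [0.001, 0.709, 0.705, -0.0]
ft_force: [-1.6, -6.8, 1.5]
gripper_width: 0.0149
grasp_force: 59.5
```

```bash
python3 -m jog '[{"travel":[0,0,0],"spin":0},{"travel":[0,0,0],"spin":0},{"travel":[0,0,0],"spin":0},{"travel":[0,0,0],"spin":0},{"travel":[0,0,0],"spin":0},{"travel":[0,0,0],"spin":0},{"travel":[0,0,0],"spin":0},{"travel":[0,0,0],"spin":0}]'
python3 -m jog '[{"travel":[0,0.02,-0.017],"spin":0},{"travel":[0,0,0],"spin":0},{"travel":[0,0,0],"spin":0},{"travel":[0,0,0],"spin":0},{"travel":[0,0,0],"spin":0},{"travel":[0,0,0],"spin":0},{"travel":[0,0,0],"spin":0},{"travel":[0,0,0],"spin":0}]'
```

```text
time: 14.7
tcp_pos: [0.581, 0.0351, 0.1379]
tool_rot: [0.001, 0.709, 0.705, -0.0]
ft_force: [-1.5, -7.0, 0.9]
gripper_width: 0.0149
grasp_force: 59.5
time: 15.5
tcp_pos: [0.581, 0.0352, 0.1378]
tool_rot: [0.001, 0.709, 0.705, -0.0]
ft_force: [-1.8, -8.4, 3.6]
gripper_width: 0.0149
grasp_force: 59.8
```

```bash
python3 -m jog '[{"travel":[0,-0.2,0.167],"spin":0},{"travel":[0,-0.5,0.42],"spin":0},{"travel":[0,-0.5,0.42],"spin":0},{"travel":[0,-0.5,0.42],"spin":0},{"travel":[0,-0.5,0.42],"spin":0},{"travel":[0,-0.5,0.42],"spin":0},{"travel":[0,-0.5,0.42],"spin":0},{"travel":[0,-0.5,0.42],"spin":0}]'
python3 -m jog '[{"travel":[0,-0.46,0.38],"spin":0},{"travel":[0,-0.38,0.32],"spin":0},{"travel":[0,0,0],"spin":0}]'
```

```text
time: 16.3
tcp_pos: [0.5809, -0.0388, 0.2]
tool_rot: [0.0, 0.709, 0.705, 0.0]
ft_force: [0.1, -0.4, -5.1]
gripper_width: 0.0151
grasp_force: 58.5
time: 16.6
tcp_pos: [0.5815, -0.0556, 0.2145]
tool_rot: [0.001, 0.709, 0.705, 0.001]
ft_force: [-0.4, 0.1, -1.7]
gripper_width: 0.0149
grasp_force: 58.8
```

```bash
python3 -m jog '[{"travel":[0,-0.21,-0.22],"spin":0},{"travel":[0,-0.2,-0.22],"spin":0},{"travel":[0,-0.19,-0.23],"spin":0},{"travel":[0,-0.18,-0.23],"spin":0},{"travel":[0,-0.18,-0.24],"spin":0},{"travel":[0,-0.17,-0.24],"spin":0},{"travel":[0,-0.16,-0.24],"spin":0},{"travel":[0,0,0],"spin":0}]'
python3 -m jog '[{"travel":[0,-0.14,-0.27],"spin":0},{"travel":[0,-0.13,-0.27],"spin":0},{"travel":[0,-0.12,-0.27],"spin":0},{"travel":[0,-0.11,-0.27],"spin":0},{"travel":[0,-0.1,-0.27],"spin":0},{"travel":[0,-0.09,-0.27],"spin":0},{"travel":[0,-0.08,-0.27],"spin":0},{"travel":[0,-0.07,-0.27],"spin":0}]'
```

```text
time: 17.4
tcp_pos: [0.5807, -0.0808, 0.18]
tool_rot: [-0.0, 0.709, 0.705, -0.0]
ft_force: [-0.4, 2.1, 0.8]
gripper_width: 0.0149
grasp_force: 58.6
time: 18.2
tcp_pos: [0.5809, -0.0974, 0.1371]
tool_rot: [-0.0, 0.709, 0.705, -0.0]
ft_force: [-0.4, -1.5, 3.3]
gripper_width: 0.0148
grasp_force: 58.4
```

```bash
python3 -m jog '[{"travel":[0,-0.06,-0.28],"spin":0},{"travel":[0,-0.06,-0.28],"spin":0},{"travel":[0,-0.05,-0.29],"spin":0},{"travel":[0,-0.04,-0.29],"spin":0},{"travel":[0,-0.03,-0.29],"spin":0},{"travel":[0,-0.02,-0.29],"spin":0},{"travel":[0,-0.01,-0.29],"spin":0},{"travel":[0,0,-0.2],"spin":0}]'
cat >> h.py <<'E'
def collar():
    d=grab('wrist');h=cv2.cvtColor(d['color'],cv2.COLOR_RGB2HSV)
    m=((h[...,0]>15)&(h[...,0]<30)&(h[...,1]>140)&(h[...,2]>40)).astype(np.uint8);m[:,:230]=0;m[:,400:]=0
    n,l,s,c=cv2.connectedComponentsWithStats(m);k=1+s[1:,4].argmax();print('wrist collar',s[k],c[k])
def sidecol():
    s_=grab('side');st=monitor.observe();g=st['tcp_pos']+[0,0,.0195];h=cv2.cvtColor(s_['color'],cv2.COLOR_RGB2HSV)
    q=proj(s_,g+[0,.057,0]).astype(int);b=((h[...,0]>15)&(h[...,0]<30)&(h[...,1]>120)).astype(np.uint8)
    k=np.zeros_like(b);k[q[1]-15:q[1]+16,q[0]-12:q[0]+13]=b[q[1]-15:q[1]+16,q[0]-12:q[0]+13]
    ys,xs=np.nonzero(k);print('side collar',len(xs),xs.mean().round(1),ys.mean().round(1),[(a,proj(s_,g+.057*np.array([0,np.cos(np.radians(a)),-np.sin(np.radians(a))])).round(1)) for a in(-10,0,10,20)])
    return s_
E
python3 -c "
from h import *
collar();sidecol();st=monitor.observe();print(st['tcp_pos'],st['ft_force'])"
```

```text
time: 19.0
tcp_pos: [0.5808, -0.1027, 0.0928]
tool_rot: [-0.0, 0.709, 0.705, -0.0]
ft_force: [-0.7, -2.0, 2.9]
gripper_width: 0.015
grasp_force: 58.5
wrist collar [ 264  144  104   38 3225] [315.14914729 163.07565891]
side collar 58 330.0 191.0 [(-10, array([330.3, 188.6])), (0, array([330.3, 191.4])), (10, array([330.4, 193.8])), (20, array([330.7, 195.8]))]
[ 0.58070042 -0.10261354  0.09276637] [ 0.54381085 -2.22255895  1.71323119]
```

```bash
python3 -m jog '[{"travel":[0,-0.2,0.1],"spin":0},{"travel":[0,-0.4,0.05],"spin":0},{"travel":[0,-0.6,0],"spin":0},{"travel":[0,-0.6,0],"spin":0},{"travel":[0,-0.6,0],"spin":0},{"travel":[0.2,-0.6,0],"spin":0},{"travel":[0.2,-0.6,0.2],"spin":0},{"travel":[0.2,-0.3,0.2],"spin":0}]'
python3 -m jog '[{"travel":[0.1,0,0.2],"spin":0},{"travel":[0,0,0],"spin":0},{"travel":[0,0,0],"spin":0}]'
cat > m.py <<'E'
from h import *
np.set_printoptions(precision=4,suppress=True)
collar();s=sidecol();t=grab('top');st=monitor.observe();print(st['tcp_pos'],st['ft_force'])
tip=st['tcp_pos']+[.001,.187,.0195]
def red(d,p):
    h=cv2.cvtColor(d['color'],cv2.COLOR_RGB2HSV).astype(int);m=((h[...,0]<7)|(h[...,0]>172))&(h[...,1]>90)
    k=np.zeros_like(m);u,v=p.astype(int);k[v-9:v+10,u-9:u+10]=m[v-9:v+10,u-9:u+10];ys,xs=np.nonzero(k);print(len(xs));return (xs.mean(),ys.mean())
ps,pt=red(s,proj(s,tip)),red(t,proj(t,tip));mid=tip-[0,.009,0]
print('pred mid',mid,proj(s,mid),proj(t,mid));print('seen',ps,pt,two(s,ps,t,pt))
hd=cv2.cvtColor(t['color'],cv2.COLOR_RGB2HSV);m=((hd[...,0]>95)&(hd[...,0]<130)&(hd[...,1]>80)).astype(np.uint8);m[:, :305]=0;m[:,355:]=0;m[:165]=0;m[220:]=0
ys,xs=np.nonzero(m);c,r=cv2.minEnclosingCircle(np.c_[xs,ys].astype(np.float32));print('dish',c,r,onz(t,*c,.015))
E
python3 m.py
```

```text
time: 19.9
tcp_pos: [0.5933, -0.1823, 0.1045]
tool_rot: [0.0, 0.709, 0.705, -0.0]
ft_force: [0.3, 0.1, -0.5]
gripper_width: 0.0152
grasp_force: 58.5
time: 20.2
tcp_pos: [0.5949, -0.1802, 0.1085]
tool_rot: [-0.0, 0.709, 0.706, 0.0]
ft_force: [0.1, -0.9, -0.2]
gripper_width: 0.0149
grasp_force: 58.5
wrist collar [ 264  144  103   37 3097] [314.8544 162.4165]
side collar 51 334.4 172.5 [(-10, array([334.7, 169.8])), (0, array([334.7, 172.6])), (10, array([334.7, 175. ])), (20, array([335., 177.]))]
[ 0.5948 -0.1801  0.1083] [ 0.4072  0.6313 -2.5399]
12
8
pred mid [ 0.5958 -0.0021  0.1278] [320.2922 194.4955] [322.6462 193.4775]
seen (np.float64(319.9166666666667), np.float64(195.33333333333334)) (np.float64(323.0), np.float64(193.625)) (array([ 0.5964, -0.003 ,  0.1238]), np.float64(0.001878690215187134))
dish (329.83929443359375, 193.32142639160156) 13.665258407592773 [ 0.6034 -0.0294  0.015 ]
```

```bash
python3 -m jog '[{"travel":[0.1,-0.4,0.3],"spin":0},{"travel":[0.1,-0.5,0.3],"spin":0},{"travel":[0.1,-0.5,0.3],"spin":0},{"travel":[0.05,-0.3,0.1],"spin":0},{"travel":[0,-0.1,0],"spin":0},{"travel":[0,0,0],"spin":0},{"travel":[0,0,0],"spin":0},{"travel":[0,0,0],"spin":0}]'
python3 -m jog '[{"travel":[0,0,0],"spin":0},{"travel":[0,0,0],"spin":0},{"travel":[0,0,0],"spin":0},{"travel":[0,0,0],"spin":0},{"travel":[0,0,0],"spin":0},{"travel":[0,0,0],"spin":0},{"travel":[0,0,0],"spin":0},{"travel":[0,0,0],"spin":0}]'
python3 m.py
```

```text
time: 21.15
tcp_pos: [0.6017, -0.2163, 0.1282]
tool_rot: [-0.0, 0.709, 0.705, -0.0]
ft_force: [0.2, -0.1, -1.9]
gripper_width: 0.0152
grasp_force: 58.5
time: 21.95
tcp_pos: [0.6019, -0.2167, 0.1284]
tool_rot: [-0.0, 0.709, 0.705, -0.0]
ft_force: [0.5, -0.0, -1.1]
gripper_width: 0.0149
grasp_force: 58.5
wrist collar [ 264  144  103   37 3095] [314.8465 162.4226]
side collar 55 336.5 160.5 [(-10, array([336.6, 158. ])), (0, array([336.5, 160.8])), (10, array([336.6, 163.2])), (20, array([336.8, 165.3]))]
[ 0.6019 -0.2166  0.1284] [ 0.396  -0.8883 -1.9524]
14
8
pred mid [ 0.6029 -0.0386  0.1479] [322.4036 181.6917] [333.7363 190.7493]
seen (np.float64(322.0), np.float64(182.5)) (np.float64(334.0), np.float64(190.625)) (array([ 0.6041, -0.0395,  0.144 ]), np.float64(0.0010211510093367203))
dish (328.9627685546875, 193.09042358398438) 13.06943416595459 [ 0.6042 -0.0262  0.015 ]
```

The rod is level to within about 1°, and the tip is over the dish centre at about 0.146 m. The dish is where it started, with part of it hidden by the rod in this view.

```bash
python3 -c "
from station import ticket
print(ticket.sign_off())"
```

```text
the job is handed in; nothing more can be done
None
```

The job is handed in: the gauge went down the spout to the collar stop, stayed there about 1.6 s at under 10 N, and was drawn right out; it is now held level to within about 1°, with its tip over the dish about 14.5 cm above the desk, though sign-off gave no verdict.

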